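Put the medicine things away in their trays

ROBOT

A 7-joint arm with a two-finger parallel gripper is mounted at the origin on the work surface. World frame = base frame: x ahead of the robot, y to its left, z up, the work surface at z = 0. Lengths are in m, angles in rad, forces in N, time in s.
With the tool pointing down it reaches from about 0.4 to 0.85 m from the base axis. Payload 10.4 kg.
Tool frame: the origin (TCP) lies between the finger pads; the fingertips stand 25 mm ahead of it and the grasp point (between the pads) lies 6 mm ahead of it; y points along the fingers, x is the direction in which the jaws open and shut, and the axes are right-handed (so a half turn about y gives the same grasp; the last joint's range is limited). The gripper opens to 87 mm and grips with 3 to 60 N. Pads are 19 mm wide; open, the fingers measure 117 mm over their backs; the gripper's body (75 mm by 190 mm) begins 51 mm behind the grasp point.
Start: joints at [1.317, 0.332, -0.065, 1.46, 0.022, 1.35, -0.088], TCP at [0.143, -0.608, 0.248] pointing down, gripper open.
Joint ranges: [-2.6, 2.6], [-0.5, 2.12], [-1.47, 1.34], [0.16, 2.42], [-1.27, 4.41], [0.06, 2.06], [-2.6, 2.6]. Speed limits (rad/s): [2.22, 2.22, 2.79, 2.79, 3.14, 3.14, 3.14].

INTERFACE

Orientations are given as a rotation vector (axis times angle).
In Python, from cell import bot gives the robot as it stands.
- The arm moves only by the shell command python3 -m pendant 'ROWS' [FORCE]. ROWS is JSON, a list of rows, each a list of 3 entries, a list of its own where there are three numbers: the shift along the tool's x, y, z in m, then the turn about the tool's y in degrees, then the gripper's target within -1 to 1 (fully open at 1, half-way at 0, shut at -1). A call has 1 to 5 rows; each row shifts and turns the commanded pose from where the row before left it, along the tool's axes as they then stand; what a row does not reach is not made up. A row lasts 1/10 s, in which the tool goes at most 50 mm and 8.59 degrees, less where a joint would pass 70% of its speed; a pose out of reach is approached as far as the arm can. A call is refused whole if a number of a shift passes 0.05 or a number of a turn 8.59, either way. A call with a gripper value outside its range is refused whole. The fingers move at their own pace and stop on an object; FORCE is the grip in N (left out, the last holds). Time passes only in rows, so rows that do not move let the fingers close. It gives the time, the measured TCP pose, the force and the opening at its end, in the units of the state.
- bot.sense(): the state, without advancing time (a new reading comes with each control period).
- bot.snapshot(name): name is "scene" or "top"; returns the picture (420x560x3 uint8, red, green, blue); there is no depth.
- bot.camera_params(name): a dict with "fx", "fy", "cx", "cy" (pixels), "rvec" (rotation vector, rad) and "tvec" (3), from world to camera coordinates, as OpenCV has them. Camera axes: x right, y down, z forward; pixel columns grow to the right and rows downward; lengths in m; the calibration is good to about 2 mm. A picture is of the moment at which its call begins. camera_params takes no time and is no camera call.
- bot.sign_off(): hands the job in, once; it reports no verdict.
The state is a dict: "t": time; "q": joint angles; "joint_velocities": joint speeds; "tau": joint torques, N m; "eef_pos": TCP position; "tool_rot": TCP orientation; "wrist_force": force on the tool from outside, world axes, zero at the start; "ft_torque": the same for the moment, N m; "width": finger opening in m.
Only numpy, scipy, OpenCV 4.12 (cv2) and the standard library are available. Lean on these libraries where they do the work, as an engineer would, in place of code of your own. Each camera call takes 0.05 s, during which the arm holds its last target. There are 200 camera calls.

TASK

Clear the medicine things from among the tableware: lay the inhaler in the broad rectangular oak tray, the thermometer case in the long narrow one and the round pill tin in the round one, each lying flat on the floor of its recess, the same side up as now. Set them down gently rather than dropping them, and leave the glass bowl, the chopstick rest and the celadon jar where they stand.

Things in the scene. Friction and masses are not known exactly. Their poses are not given: they have to be found in the camera images.
- inhaler: White plastic inhaler lying on its side, 28 mm high, about 45 g. Origin: underside, below the middle of its barrel (62 mm long in x, 30 mm wide in y); z up. A 22 mm thick steel canister end sticks out to x = +45 mm. The mouthpiece, 24 mm wide, centred on x = -19 mm, points to +y and ends at y = +43 mm. Good grip: across the barrel (along y) at x = +16 mm, clear of the mouthpiece.
- inhaler_mid (a point): Point on the inhaler's underside in the middle of its whole outline (76 mm in x by 58 mm in y), mouthpiece and canister included: at x +7, y +14 mm from the inhaler's origin.
- thermo_case: Flat stainless steel thermometer case with a spring clip on top, 145 mm long (x), 24 mm wide (y), 18 mm high without the clip (22 mm with it, clip lies from x = +22 to +68 mm). Origin: centre of its underside, z up. About 60 g.
- pill_tin: Round aluminium pill tin, diameter 54 mm, 25 mm high, standing flat. Origin: centre of its underside, z up. About 50 g.
- tray_long: Fixed shallow brown oak tray, long and narrow, for the thermometer case. Recess 171 mm (x) by 50 mm (y); recess floor 4 mm above the table, rim 6 mm wide, its top 10 mm above the table. Origin: centre of the underside, on the table.
- tray_wide: Fixed shallow brown oak tray, broad rectangle, for the inhaler. Recess 102 mm (x) by 84 mm (y); recess floor 4 mm above the table, rim 6 mm wide, its top 10 mm above the table. Origin: centre of the underside, on the table.
- tray_round: Fixed shallow brown oak dish, round, for the pill tin. Recess 80 mm across; recess floor 4 mm above the table, rim 6 mm wide, its top 10 mm above the table. Origin: centre of the underside, on the table.
- bowl: Round glass bowl, 100 mm across the rim, 45 mm high, loose on the table; stays where it is. Origin: centre of its underside.
- rest: Bamboo chopstick rest, 55 x 20 x 12 mm, loose on the table; stays where it is. Origin: centre of its underside, long axis x.
- jar: Lidded celadon green ceramic jar, 78 mm across, 72 mm high to the top of the lid's knob, loose on the table; stays where it is. Origin: centre of its underside.

How it is judged:
At the end, for the whole second after the job is handed in: Inhaler outline, thermometer case and tin centred within 22, 20 and 16 mm of their trays' centres, each same side up, flat on the recess floor (height within 2 mm, tilt under 0.05 rad), released, at rest. Bowl, rest and jar upright (0.1 rad), within 20 mm of their start (horizontal distance between inhaler_mid and tray_wide below 0.022 m and z of inhaler_mid in the frame of tray_wide between 0.002 and 0.006 m and angle between each of inhaler, thermo_case, pill_tin's own z axis and vertical below 0.05 rad and linear speed of each of inhaler, thermo_case, pill_tin below 0.02 m/s and angular speed of each of inhaler, thermo_case, pill_tin below 0.2 rad/s and contact force between the fingers and inhaler below 0.05 N and horizontal distance between thermo_case and tray_long below 0.02 m and z of thermo_case in the frame of tray_long between 0.002 and 0.006 m and contact force between the fingers and thermo_case below 0.05 N and horizontal distance between pill_tin and tray_round below 0.016 m and z of pill_tin in the frame of tray_round between 0.002 and 0.006 m and contact force between the fingers and pill_tin below 0.05 N and distance of each of bowl, rest, jar from where it was at the start of the episode below 0.02 m and angle between each of bowl, rest, jar's own z axis and vertical below 0.1 rad); the robot touches nothing.
It fails at once if the glass bowl is pushed more than 20 mm from its place (distance of bowl from where it was at the start of the episode above 0.02 m).
It fails at once if the chopstick rest is pushed more than 20 mm from its place (distance of rest from where it was at the start of the episode above 0.02 m).
It fails at once if the celadon jar is pushed more than 20 mm from its place (distance of jar from where it was at the start of the episode above 0.02 m).
It fails at once if the inhaler, case or tin is dropped or flung (over 0.75 m/s, a fall of some 30 mm, with no finger on it) ((linear speed of inhaler above 0.75 m/s and contact force between the fingers and inhaler below 0.01 N) or (linear speed of thermo_case above 0.75 m/s and contact force between the fingers and thermo_case below 0.01 N) or (linear speed of pill_tin above 0.75 m/s and contact force between the fingers and pill_tin below 0.01 N)).
It also fails if it takes over 93 s, if anything falls off the work surface, if the arm or the gripper's body presses on something with over 40 N, if the wrist force passes 120 N, or if a joint passes its speed limit or range.

## Working session

There is one attempt and no reset: what is moved stays moved. The work goes in short steps, Python scripts to look and compute and a shell command to move; the robot and the scene stay as the last step left them, time stands still between calls to the robot, and variables do not carry over. Pictures are saved under pics/ and viewed, about 12 in all and at most 16, crops included, and the job is handed in when it is done.

```bash
mkdir -p pics; python3 - <<'E'
from cell import bot
import cv2
for n in ("top","scene"):
    im=bot.snapshot(n); cv2.imwrite(f"pics/{n}0.png",cv2.cvtColor(im,cv2.COLOR_RGB2BGR)); print(n,bot.camera_params(n))
s=bot.sense();print({k:s[k] for k in("t","eef_pos","tool_rot","width")})
E
```

```text
top {'fx': 531.5285689833096, 'fy': 531.5285689833096, 'cx': 280.4291990615532, 'cy': 213.13854697812812, 'rvec': array([ 2.10193072, -2.14182686,  0.2149646 ]), 'tvec': array([-1.13238814e-04,  5.15694092e-01,  1.03376134e+00])}
scene {'fx': 395.67408801176515, 'fy': 395.67408801176515, 'cx': 277.62521176667923, 'cy': 212.0220994569646, 'rvec': array([ 2.48018142,  0.62925218, -0.21181157]), 'tvec': array([-0.4727018 , -0.18207572,  0.99682223])}
{'t': 0.1, 'eef_pos': array([ 0.1428995 , -0.60813188,  0.24682946]), 'tool_rot': array([-1.30880575,  1.03823221, -1.03654312]), 'width': 0.0873492543611068}
```

View pics/top0.png

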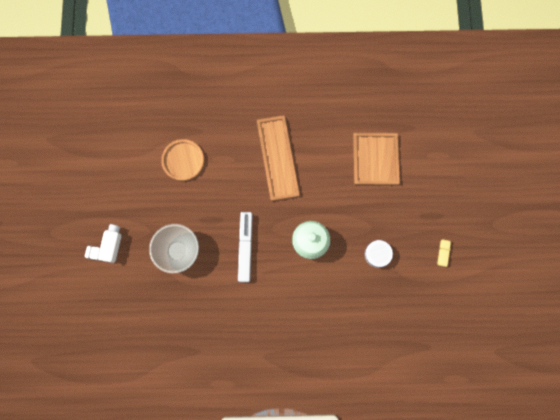

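View pics/scene0.png

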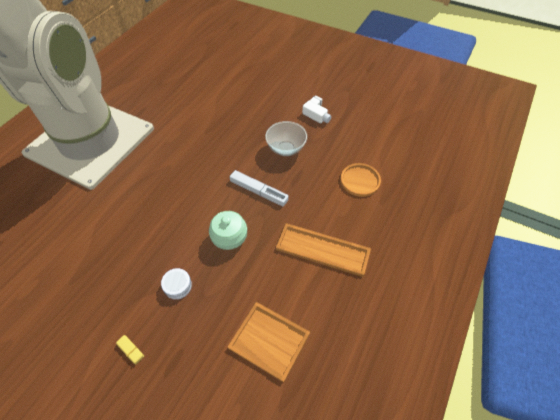

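The top view shows: inhaler near (106,245), bowl (174,249), thermo case (245,247), jar (311,240), tin (379,254), rest (444,253), round tray (183,160), long tray (278,158), wide tray (377,159). I'll take enlarged crops for precise measurement.

```bash
cat >h.py <<'E'
import numpy as np, cv2
from scipy.spatial.transform import Rotation as R
from cell import bot
def cam(n="top"):
    p=bot.camera_params(n); K=np.array([[p['fx'],0,p['cx']],[0,p['fy'],p['cy']],[0,0,1]]); return K,np.array(p['rvec']),np.array(p['tvec'])
def back(uv,z,n="top"):
    K,r,t=cam(n); M=R.from_rotvec(r).as_matrix(); c=-M.T@t
    d=M.T@np.linalg.inv(K)@np.array([uv[0],uv[1],1.]); return (c+d*(z-c[2])/d[2])
def proj(P,n="top"):
    K,r,t=cam(n); return cv2.projectPoints(np.atleast_2d(np.array(P,float)),r,t,K,None)[0].reshape(-1,2)
def crop(name,src,box,k):
    im=cv2.imread(src); x0,y0,x1,y1=box
    o=cv2.resize(im[y0:y1,x0:x1],None,fx=k,fy=k,interpolation=cv2.INTER_CUBIC)
    for x in range((x0+9)//10*10,x1,10):
        cv2.line(o,((x-x0)*k,0),((x-x0)*k,12 if x%50==0 else 6),(255,255,255),1)
        if x%20==0: cv2.putText(o,str(x),((x-x0)*k,22),0,.35,(255,255,255),1)
    for y in range((y0+9)//10*10,y1,10):
        cv2.line(o,(0,(y-y0)*k),(6,(y-y0)*k),(255,255,255),1)
        if y%20==0: cv2.putText(o,str(y),(8,(y-y0)*k+4),0,.35,(255,255,255),1)
    cv2.imwrite(name,o)
E
python3 - <<'E'
from h import *
crop("pics/c1.png","pics/top0.png",(75,200,265,295),4)
crop("pics/c2.png","pics/top0.png",(250,105,410,205),5)
s=bot.sense();print(R.from_rotvec(s['tool_rot']).as_matrix().round(3))
# blob measurements
im=cv2.imread("pics/top0.png");hsv=cv2.cvtColor(im,cv2.COLOR_BGR2HSV).astype(int)
H,S,V=hsv[...,0],hsv[...,1],hsv[...,2]
m=((H<20)&(V>165)&(S>100)&(np.arange(420)[:,None]>100)&(np.arange(420)[:,None]<215)).astype(np.uint8)
m2=((S<90)&(V>110)&(np.arange(420)[:,None]>200)&(np.arange(420)[:,None]<300)).astype(np.uint8)
m3=((H>18)&(H<40)&(S>100)&(V>150)&(np.arange(420)[:,None]>200)&(np.arange(420)[:,None]<300)).astype(np.uint8)
for M,z in((m,.007),(m2,.02),(m3,.012)):
    M=cv2.morphologyEx(M,cv2.MORPH_CLOSE,np.ones((5,5)))
    for c in cv2.findContours(M,0,2)[0]:
        if cv2.contourArea(c)>60:
            r=cv2.minAreaRect(c); b=cv2.boxPoints(r); w=np.array([back(p,z)[:2] for p in b])
            print(np.round(r[0],1),np.round(r[1],1),"ctr",back(r[0],z)[:2].round(4),"sides",np.linalg.norm(np.diff(w,axis=0),axis=1)[:2].round(4),"ang",[round(float(np.degrees(np.arctan2(*(w[i+1]-w[i])[::-1]))),1) for i in (0,1)])
E
```

```text
[[ 0.229 -0.     0.973]
 [-0.973  0.001  0.229]
 [-0.001 -1.    -0.   ]]
[181.8 159. ] [41.  42.9] ctr [0.6475 0.201 ] sides [0.093  0.0929] ang [-82.4, -171.7]
[376.  157.5] [51. 46.] ctr [ 0.6435 -0.2199] sides [0.1009 0.1154] ang [-91.0, 176.4]
[277.  157.2] [82.4 29.7] ctr [ 0.6479 -0.0052] sides [0.0655 0.186 ] ang [-80.1, -171.4]
[443.2 252.6] [ 6.4 21.5] ctr [ 0.4322 -0.3455] sides [0.0451 0.0133] ang [-11.5, -98.3]
[378.5 253.5] [28.3 28.3] ctr [ 0.4328 -0.2113] sides [0.06   0.0578] ang [-46.8, -137.4]
[173.5 248.5] [49. 49.] ctr [0.4511 0.2126] sides [0.1022 0.1021] ang [-91.1, -179.4]
[103.3 241.7] [32.3 39.9] ctr [0.4681 0.3582] sides [0.0824 0.0683] ang [-10.3, -104.3]
[310.5 239.5] [39. 37.] ctr [ 0.4646 -0.0715] sides [0.0775 0.0819] ang [-91.1, 177.9]
[244.5 246.5] [13.3 71.3] ctr [0.4525 0.0658] sides [0.1488 0.028 ] ang [-2.2, -93.1]
[443.7 252.7] [10.6 26.2] ctr [ 0.4328 -0.349 ] sides [0.0554 0.0221] ang [-12.4, -99.3]
```

View pics/c1.png

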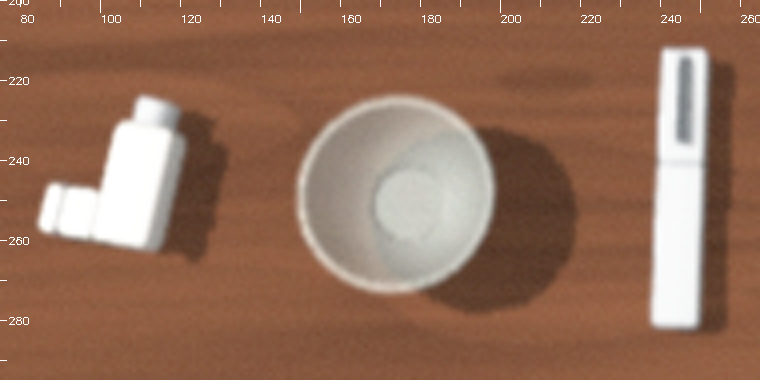

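View pics/c2.png

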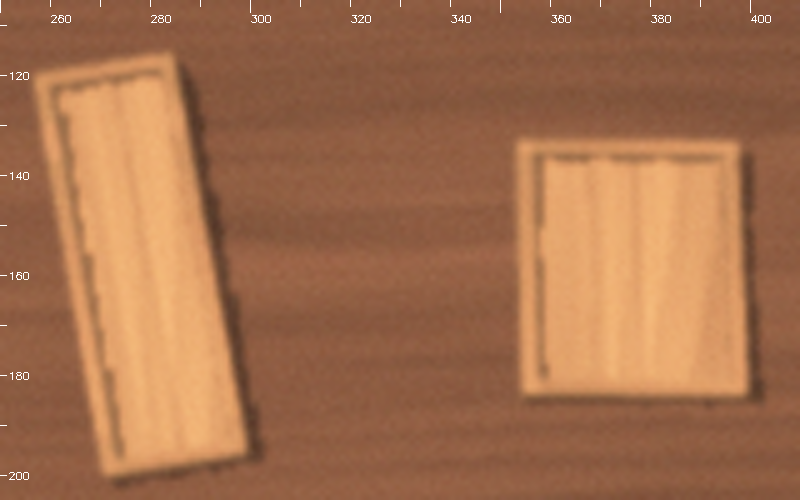

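Crops show: inhaler barrel corners ≈(104,230),(121,234),(114,262),(99,260), canister up-image, mouthpiece left end ≈(85,258)/(87,246). Case corners ≈(240,212),(251,212),(249,282),(238,281), with its clip toward the top. Tray_long corners are (257,119),(284,115),(299,196),(270,200), tray_wide (353,132),(398,132),(399,184),(354,184). Next I fit poses.

```bash
cat >fit.py <<'E'
from h import *
from scipy.optimize import least_squares
def fit(mod,px,x0,n="top"):
    mod=np.array(mod,float);px=np.array(px,float)
    def f(p):
        c,s=np.cos(p[2]),np.sin(p[2]); W=mod.copy(); W[:,0]=p[0]+c*mod[:,0]-s*mod[:,1]; W[:,1]=p[1]+s*mod[:,0]+c*mod[:,1]
        return (proj(W,n)-px).ravel()
    r=least_squares(f,x0,loss='soft_l1'); return r.x,np.abs(r.fun).max()
def show(name,r,off=(0,0)):
    x,y,a=r[0]; c,s=np.cos(a),np.sin(a)
    print(name,np.round([x,y],4),"yaw",round(np.degrees(a),1),"err px",round(r[1],1),"mid",np.round([x+c*off[0]-s*off[1],y+s*off[0]+c*off[1]],4))
def rect(l,w,z): return [[l/2,w/2,z],[l/2,-w/2,z],[-l/2,-w/2,z],[-l/2,w/2,z]]
E
python3 - <<'E'
from fit import *
d=.4
show("long",fit(rect(.183,.062,.01),np.array([(257,119.4),(284.6,115.4),(299.6,196.2),(270.8,200.2)])-d,[.65,0,.1]))
show("wide",fit(rect(.114,.096,.01),np.array([(353.2,132.6),(398.2,132.8),(399.8,184.2),(354.6,184.2)])-d,[.65,-.22,0]))
show("thermo",fit(rect(.145,.024,.018),np.array([(240.7,212),(251.7,212.2),(249,282),(238,281.2)])-d,[.45,.06,0]))
inh=rect(.062,.030,.022)+[[.045,.011,.014],[.045,-.011,.014],[-.031,.043,.014],[-.007,.043,.014]]
show("inh",fit(inh,np.array([(104.5,230.7),(121.2,234.2),(114.2,262.5),(99.2,260.2),(110,224),(120.5,226.3),(84.8,257.7),(87.5,245.8)])-d,[.46,.35,-.2]),(.007,.014))
print("tin",back((378.5,253.5),.023),"round",back((181.9,159.2),.01), "bowl",back((173.5,248.5),.045),"jar",back((310.5,239.5),.035))
# check with scene camera
for nm,P in dict(tin=back((378.5,253.5),.025),rnd=[*back((181.9,159.2),.01)[:2],.01],thermo=[.4526,.0658,.018]).items(): print(nm,proj(P,"scene"))
E
```

```text
long [ 0.6479 -0.0063] yaw 8.6 err px 0.7 mid [ 0.6479 -0.0063]
wide [ 0.6418 -0.2194] yaw -1.4 err px 0.6 mid [ 0.6418 -0.2194]
thermo [0.4538 0.0659] yaw -2.6 err px 0.4 mid [0.4538 0.0659]
inh [0.4588 0.3462] yaw -11.1 err px 1.7 mid [0.4684 0.3586]
tin [ 0.43244278 -0.21075328  0.023     ] round [0.64616031 0.20021162 0.01      ] bowl [0.44777962 0.20769446 0.045     ] jar [ 0.46245305 -0.07051908  0.035     ]
tin [[175.0959607  278.33875224]]
rnd [[360.658656   176.53388206]]
thermo [[257.8201535  183.78928381]]
```

```bash
cat >go.py <<'E'
import sys
from h import *
x,y,z,yaw=map(float,sys.argv[1:5]); s=bot.sense(); M=R.from_rotvec(s['tool_rot']).as_matrix()
cur=np.degrees(np.arctan2(M[1,0],M[0,0])); dy=(yaw-cur+90)%180-90
a=np.radians(cur+dy); M2=np.array([[np.cos(a),0,-np.sin(a)],[np.sin(a),0,np.cos(a)],[0,-1,0]])
d=np.array([x,y,z])-s['eef_pos']
print("t",s['t'],"pos",np.round(s['eef_pos'],4),"yaw",round(cur,1),"w",round(s['width'],4),"F",np.round(s['wrist_force'],1),"q7",round(s['q'][6],2),"tilt",round(np.degrees(np.arccos(-M[2,1])),2))
print("shift mm before turn",np.round(M.T@d*1000,1),"after turn",np.round(M2.T@d*1000,1),"turn deg",round(-dy,1))
E
python3 go.py .4324 -.2108 .12 -76.8
```

```text
t 0.1 pos [ 0.1429 -0.6081  0.2468] yaw -76.8 w 0.0873 F [-0.8 -0.1 -1.4] q7 -0.09 tilt 0.07
shift mm before turn [-320.4  127.2  372.7] after turn [-320.7  126.8  372.6] turn deg 0.0
```

```bash
python3 -m pendant '[[[-0.027,0,0.031],0,1],[[-0.027,0,0.031],0,1],[[-0.027,0,0.031],0,1],[[-0.027,0,0.031],0,1],[[-0.027,0,0.031],0,1]]' 15 >/dev/null; python3 -m pendant '[[[-0.027,0,0.031],0,1],[[-0.027,0,0.031],0,1],[[-0.027,0,0.031],0,1],[[-0.027,0,0.031],0,1],[[-0.027,0,0.031],0,1]]' >/dev/null; python3 -m pendant '[[[-0.025,0,0.031],0,1],[[-0.025,0,0.031],0,1],[[0,0.04,0],0,1],[[0,0.04,0],0,1],[[0,0.04,0],0,1]]'; python3 -m pendant '[[[0,0,0],0,1],[[0,0,0],0,1]]'; python3 go.py .4324 -.2108 .030 -76.8
```

```text
t: 1.6
eef_pos: [0.4319, -0.2115, 0.1262]
tool_rot: [-1.31, 1.036, -1.037]
wrist_force: [-0.7, -0.3, -0.8]
width: 0.0869
t: 1.8
eef_pos: [0.4319, -0.2117, 0.1282]
tool_rot: [-1.309, 1.038, -1.037]
wrist_force: [0.4, -0.7, 0.7]
width: 0.0871
t 1.8 pos [ 0.4319 -0.2117  0.1282] yaw -76.8 w 0.0871 F [ 0.4 -0.7  0.7] q7 -1.05 tilt 0.06
shift mm before turn [-0.7 98.2  0.7] after turn [-0.8 98.2  0.7] turn deg 0.0
```

```bash
python3 -m pendant '[[[0,0.03,0],0,1],[[0,0.03,0],0,1],[[0,0.025,0],0,1],[[0,0.013,0],0,1],[[0,0,0],0,1]]'; python3 -m pendant '[[[0,0,0],0,-1],[[0,0,0],0,-1],[[0,0,0],0,-1],[[0,0,0],0,-1],[[0,0,0],0,-1]]' 15; python3 -m pendant '[[[0,0,0],0,-1],[[0,0,0],0,-1],[[0,0,0],0,-1]]'; python3 go.py .4324 -.2108 .030 -76.8
```

```text
t: 2.3
eef_pos: [0.4322, -0.2121, 0.0299]
tool_rot: [-1.31, 1.038, -1.038]
wrist_force: [0.7, -0.3, 0.9]
width: 0.0873
t: 2.8
eef_pos: [0.4321, -0.212, 0.0299]
tool_rot: [-1.31, 1.037, -1.038]
wrist_force: [1.1, -0.1, -0.2]
width: 0.0551
t: 3.1
eef_pos: [0.4321, -0.212, 0.0298]
tool_rot: [-1.31, 1.037, -1.038]
wrist_force: [-0.8, -0.4, 5.1]
width: 0.0535
t 3.1 pos [ 0.4321 -0.212   0.0298] yaw -76.8 w 0.0535 F [-0.8 -0.4  5.1] q7 -1.12 tilt 0.02
shift mm before turn [-1.  -0.2  0.6] after turn [-1.  -0.2  0.6] turn deg 0.0
```

```bash
python3 -m pendant '[[[0,-0.02,0],0,-1],[[0,-0.04,0],0,-1],[[0,-0.04,0],0,-1],[[0,-0.04,0],0,-1],[[0,0,0],0,-1]]'; python3 -m pendant '[[[-0.02,0,0.017],0,-1],[[-0.035,0,0.03],0,-1],[[-0.035,0,0.03],0,-1],[[-0.035,0,0.03],0,-1],[[-0.035,0,0.03],0,-1]]' >/dev/null;  python3 -m pendant '[[[-0.035,0,0.03],0,-1],[[-0.035,0,0.03],0,-1],[[-0.035,0,0.03],0,-1],[[-0.035,0,0.03],0,-1],[[-0.035,0,0.03],0,-1]]' ; python3 -m pendant '[[[-0.015,0,0.014],0,-1],[[0,0,0],0,-1],[[0,0,0],0,-1]]'; python3 go.py .6462 .2002 .034 -76.8
```

```text
t: 3.6
eef_pos: [0.4344, -0.2128, 0.1745]
tool_rot: [-1.308, 1.031, -1.044]
wrist_force: [-0.3, 0.6, -0.4]
width: 0.0536
t: 4.6
eef_pos: [0.6351, 0.1814, 0.1682]
tool_rot: [-1.311, 1.039, -1.037]
wrist_force: [0.1, 0.3, 0.6]
width: 0.0533
t: 4.9
eef_pos: [0.6444, 0.1978, 0.1682]
tool_rot: [-1.311, 1.038, -1.036]
wrist_force: [0.3, 0.0, -0.4]
width: 0.0535
t 4.9 pos [0.6444 0.1978 0.1682] yaw -76.7 w 0.0535 F [ 0.3  0.  -0.4] q7 -1.93 tilt 0.1
shift mm before turn [ -2.  134.2   2.5] after turn [ -2.  134.2   2.3] turn deg 0.1
```

```bash
python3 -m pendant '[[[-0.002,0.04,0.002],0,-1],[[0,0.04,0],0,-1],[[0,0.03,0],0,-1],[[0,0.015,0],0,-1],[[0,0.005,0],0,-1]]'; python3 -m pendant '[[[0,0.002,0],0,-1],[[0,0.002,0],0,-1],[[0,0,0],0,-1],[[0,0,0],0,-1]]'; python3 go.py .6462 .2002 .034 -76.8
```

```text
t: 5.4
eef_pos: [0.6457, 0.1984, 0.038]
tool_rot: [-1.312, 1.04, -1.038]
wrist_force: [-0.3, -0.0, -0.3]
width: 0.0535
t: 5.8
eef_pos: [0.6469, 0.2003, 0.0366]
tool_rot: [-1.308, 1.037, -1.038]
wrist_force: [0.0, 0.6, -0.7]
width: 0.0539
t 5.8 pos [0.6469 0.2003 0.0366] yaw -76.8 w 0.0539 F [ 0.   0.6 -0.7] q7 -1.98 tilt 0.09
shift mm before turn [-0.   2.6 -0.7] after turn [-0.   2.6 -0.7] turn deg 0.0
```

```bash
python3 -m pendant '[[[0,0.002,0],0,-1],[[0,0.001,0],0,-1],[[0,0,0],0,-1]]'; python3 -m pendant '[[[0,0,0],0,-0.1],[[0,0,0],0,0.2],[[0,0,0],0,1],[[0,0,0],0,1],[[0,0,0],0,1]]';python3 go.py .6462 .2002 .034 -76.8;  python3 -m pendant '[[[0,-0.03,0],0,1],[[0,-0.04,0],0,1],[[0,-0.04,0],0,1],[[0,-0.04,0],0,1],[[0,0,0],0,1]]'; python3 go.py .4745 .3431 .12 78.9
```

```text
t: 6.1
eef_pos: [0.6468, 0.2003, 0.0339]
tool_rot: [-1.309, 1.037, -1.038]
wrist_force: [-4.0, -0.9, 8.9]
width: 0.0533
t: 6.6
eef_pos: [0.6467, 0.1999, 0.0328]
tool_rot: [-1.309, 1.037, -1.038]
wrist_force: [0.1, -2.3, 3.8]
width: 0.0612
t 6.6 pos [0.6467 0.1999 0.0328] yaw -76.8 w 0.0612 F [ 0.1 -2.3  3.8] q7 -1.98 tilt 0.03
shift mm before turn [-0.4 -1.2 -0.4] after turn [-0.4 -1.2 -0.4] turn deg 0.0
t: 7.1
eef_pos: [0.6485, 0.2017, 0.1889]
tool_rot: [-1.302, 1.032, -1.04]
wrist_force: [0.8, -0.3, 0.3]
width: 0.0864
t 7.1 pos [0.6485 0.2017 0.1889] yaw -76.8 w 0.0864 F [ 0.8 -0.3  0.3] q7 -1.92 tilt 0.51
shift mm before turn [-177.4   67.9 -137.6] after turn [-105.3   68.9 -198. ] turn deg 24.3
```

```bash
python3 -m pendant '[[[-0.035,0,-0.027],0,1],[[-0.035,0,-0.027],0,1],[[-0.035,0,-0.027],0,1],[[-0.035,0,-0.027],0,1],[[-0.035,0,-0.027],0,1]]'>/dev/null; python3 -m pendant '[[[0,0,0],-8.5,1],[[0,0,0],-8.5,1],[[0,0,0],-8.5,1],[[0,0,0],-8.5,1],[[0,0,0],-8.5,1]]'>/dev/null; python3 -m pendant '[[[0,0,0],-8.5,1],[[0,0,0],-8.5,1],[[0,0,0],-8.5,1],[[0,0,0],-8.5,1],[[0,0,0],-8.5,1]]' >/dev/null; python3 -m pendant '[[[0,0,0],-8.5,1],[[0,0,0],-8.5,1],[[0,0,0],-8.5,1],[[0,0,0],-8.5,1],[[0,0,0],-8.5,1]]'>/dev/null; python3 -m pendant '[[[0,0,0],-8.5,1],[[0,0,0],-8.5,1],[[0,0,0],-8.5,1],[[0,0,0],-2.7,1],[[0,0,0],0,1]]'; python3 go.py .4745 .3431 .030 78.9
python3 - <<'E'
from h import *
im=bot.snapshot("scene"); cv2.imwrite("pics/s1.png",cv2.cvtColor(im,cv2.COLOR_RGB2BGR)); crop("pics/s1c.png","pics/s1.png",(220,60,420,210),4)
E
```

```text
t: 9.6
eef_pos: [0.4747, 0.3395, 0.1819]
tool_rot: [-1.293, -1.065, 1.067]
wrist_force: [-0.4, -0.5, 0.0]
width: 0.087
t 9.6 pos [0.4747 0.3395 0.1819] yaw 79.0 w 0.087 F [-0.4 -0.5  0. ] q7 0.26 tilt 0.06
shift mm before turn [  3.5 151.9   0.8] after turn [  3.5 151.9   0.9] turn deg 0.1
```

View pics/s1c.png

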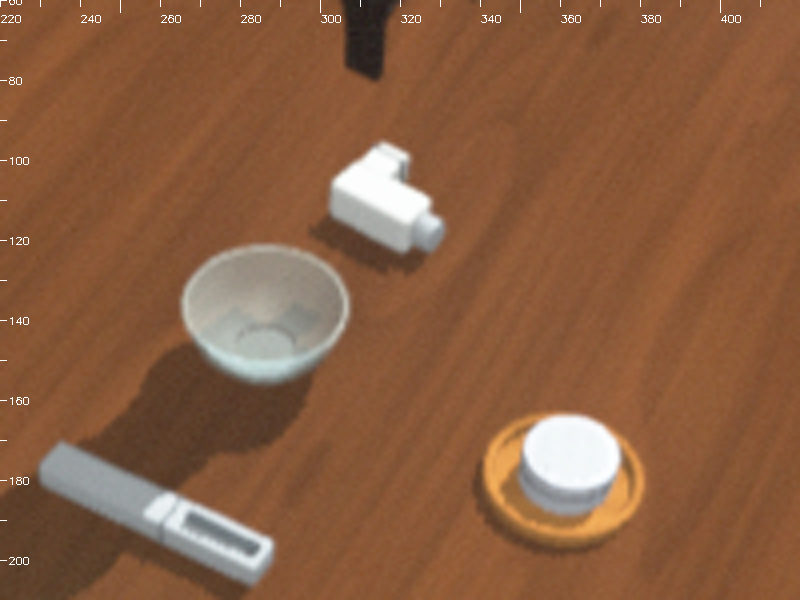

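The picture shows the tin in the round tray, top near (359,173), and the inhaler untouched at (312,108). Down on the inhaler now.

```bash
python3 -m pendant '[[[0.002,0.04,0.001],0,1],[[0,0.04,0],0,1],[[0,0.04,0],0,1],[[0,0.022,0],0,1],[[0,0.009,0],0,1]]'; python3 -m pendant '[[[0,0,0],0,1],[[0,0,0],0,-1],[[0,0,0],0,-1],[[0,0,0],0,-1],[[0,0,0],0,-1]]' 12; python3 -m pendant '[[[0,0,0],0,-1],[[0,0,0],0,-1],[[0,0,0],0,-1],[[0,0,0],0,-1],[[0,0,0],0,-1]]'; python3 go.py .4745 .3431 .030 78.9
```

```text
t: 10.15
eef_pos: [0.4733, 0.3409, 0.0291]
tool_rot: [-1.295, -1.062, 1.067]
wrist_force: [-1.1, 0.2, 0.1]
width: 0.0873
t: 10.65
eef_pos: [0.4747, 0.3419, 0.0322]
tool_rot: [-1.295, -1.066, 1.065]
wrist_force: [-0.6, -1.2, -0.2]
width: 0.0627
t: 11.15
eef_pos: [0.4743, 0.3418, 0.0315]
tool_rot: [-1.294, -1.066, 1.066]
wrist_force: [0.6, 0.9, -0.4]
width: 0.0302
t 11.15 pos [0.4743 0.3418 0.0315] yaw 78.9 w 0.0302 F [ 0.6  0.9 -0.4] q7 0.15 tilt 0.0
shift mm before turn [1.3 1.5 0.1] after turn [1.3 1.5 0.1] turn deg 0.0
```

```bash
python3 -m pendant '[[[0,-0.02,0],0,-1],[[0,-0.04,0],0,-1],[[0,-0.04,0],0,-1],[[0,-0.04,0],-5,-1],[[0,0,0],-4.7,-1]]'; python3 go.py .6505 -.2336 .17 88.6
```

```text
t: 11.65
eef_pos: [0.4753, 0.3441, 0.1784]
tool_rot: [-1.22, -1.201, 1.188]
wrist_force: [0.2, 0.6, -0.3]
width: 0.0299
t 11.65 pos [0.4753 0.3441 0.1784] yaw 88.8 w 0.0299 F [ 0.2  0.6 -0.3] q7 0.4 tilt 0.45
shift mm before turn [-574.     6.9 -186.7] after turn [-573.2    8.4 -189.2] turn deg 0.2
```

```bash
python3 -m pendant '[[[-0.024,0,-0.007],0,-1],[[-0.041,0,-0.013],0,-1],[[-0.041,0,-0.013],0,-1],[[-0.041,0,-0.013],0,-1],[[-0.041,0,-0.013],0,-1]]'>/dev/null; python3 -m pendant '[[[-0.041,0,-0.014],0,-1],[[-0.041,0,-0.014],0,-1],[[-0.041,0,-0.014],0,-1],[[-0.041,0,-0.014],0,-1],[[-0.041,0,-0.014],0,-1]]'>/dev/null; python3 -m pendant '[[[-0.041,0,-0.014],0,-1],[[-0.041,0,-0.014],0,-1],[[-0.041,0,-0.014],0,-1],[[-0.041,0,-0.014],0,-1],[[-0.017,0,-0.003],0,-1]]'>/dev/null;python3 -m pendant '[[[0,0,0],0,-1],[[0,0,0],0,-1]]'; python3 go.py .6505 -.2336 .0355 88.6
python3 - <<'E'
from h import *
im=bot.snapshot("scene"); cv2.imwrite("pics/s2.png",cv2.cvtColor(im,cv2.COLOR_RGB2BGR)); crop("pics/s2c.png","pics/s2.png",(170,220,370,400),3)
E
```

```text
t: 13.35
eef_pos: [0.6485, -0.2354, 0.1725]
tool_rot: [-1.22, -1.193, 1.191]
wrist_force: [-0.2, 1.6, 0.2]
width: 0.0299
t 13.35 pos [ 0.6485 -0.2354  0.1725] yaw 88.7 w 0.0299 F [-0.2  1.6  0.2] q7 1.4 tilt 0.07
shift mm before turn [  1.7 137.   -1.9] after turn [  1.9 137.   -2. ] turn deg 0.1
```

View pics/s2c.png

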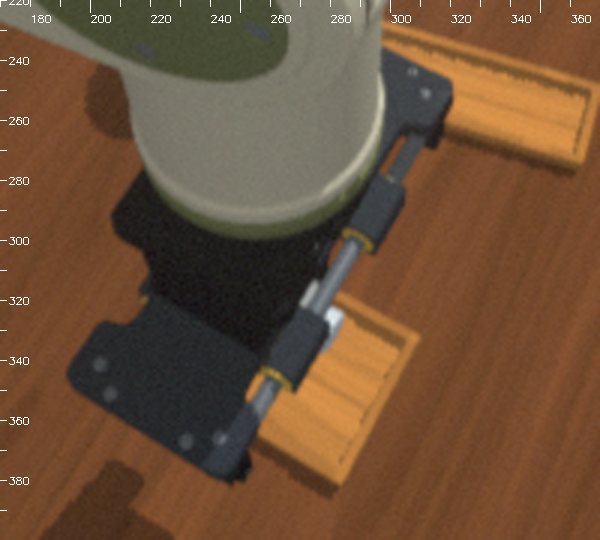

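The inhaler is between the fingers, its canister just visible at (278,327), above the wide tray. Lowering now.

```bash
python3 -m pendant '[[[0.002,0.04,-0.002],0,-1],[[0,0.04,0],0,-1],[[0,0.03,0],0,-1],[[0,0.015,0],0,-1],[[0,0.005,0],0,-1]]'; python3 -m pendant '[[[0,0.003,0],0,-1],[[0,0.001,0],0,-1],[[0,0,0],0,-1],[[0,0,0],0,-1]]'; python3 go.py .6505 -.2336 .0355 88.6
```

```text
t: 13.9
eef_pos: [0.6501, -0.2333, 0.0408]
tool_rot: [-1.218, -1.192, 1.193]
wrist_force: [-1.0, -0.3, 0.8]
width: 0.0299
t: 14.3
eef_pos: [0.651, -0.2347, 0.0386]
tool_rot: [-1.222, -1.192, 1.191]
wrist_force: [0.1, 0.6, 0.2]
width: 0.0301
t 14.3 pos [ 0.651  -0.2347  0.0386] yaw 88.6 w 0.0301 F [0.1 0.6 0.2] q7 1.34 tilt 0.08
shift mm before turn [1.1 3.1 0.5] after turn [1.1 3.1 0.5] turn deg 0.0
```

```bash
python3 -m pendant '[[[0,0.002,0],0,-1],[[0,0.001,0],0,-1],[[0,0.0005,0],0,-1],[[0,0,0],0,-1]]'; python3 -m pendant '[[[0,0,0],0,-0.3],[[0,0,0],0,0],[[0,0,0],0,0.5],[[0,0,0],0,0.5],[[0,0,0],0,0.5]]'; python3 -m pendant '[[[0,0,0],0,0.5],[[0,-0.02,0],0,0.5],[[0,-0.04,0],0,1],[[0,-0.04,0],0,1],[[0,-0.04,0],0,1]]'; python3 go.py .4538 .0659 .12 87.4
```

```text
t: 14.7
eef_pos: [0.6508, -0.2348, 0.0355]
tool_rot: [-1.222, -1.191, 1.191]
wrist_force: [-3.9, -0.4, 9.4]
width: 0.0301
t: 15.2
eef_pos: [0.6508, -0.2276, 0.0343]
tool_rot: [-1.211, -1.199, 1.189]
wrist_force: [-3.5, 23.4, 4.3]
width: 0.0541
t: 15.7
eef_pos: [0.6503, -0.2348, 0.1755]
tool_rot: [-1.22, -1.191, 1.192]
wrist_force: [0.2, -0.7, 0.7]
width: 0.0811
t 15.7 pos [ 0.6503 -0.2348  0.1755] yaw 88.6 w 0.0811 F [ 0.2 -0.7  0.7] q7 1.4 tilt 0.01
shift mm before turn [295.8  55.6 203.7] after turn [291.4  55.5 209.9] turn deg 1.2
```

```bash
python3 -m pendant '[[[0.037,0,0.0255],0,1],[[0.037,0,0.0255],0,1],[[0.037,0,0.0255],0,1],[[0.037,0,0.0255],0,1],[[0.037,0,0.0255],0,1]]'>/dev/null; python3 -m pendant '[[[0.037,0,0.0255],0,1],[[0.037,0,0.0255],0,1],[[0.037,0,0.0255],1.2,1],[[0,0,0],0,1],[[0,0,0],0,1]]'>/dev/null; python3 go.py .4538 .0659 .029 87.4
python3 - <<'E'
from h import *
im=bot.snapshot("top"); cv2.imwrite("pics/t3.png",cv2.cvtColor(im,cv2.COLOR_RGB2BGR)); crop("pics/t3c.png","pics/t3.png",(150,120,420,290),2)
im=bot.snapshot("scene"); cv2.imwrite("pics/s3.png",cv2.cvtColor(im,cv2.COLOR_RGB2BGR)); crop("pics/s3c.png","pics/s3.png",(100,90,400,390),2)
E
```

```text
t 16.7 pos [0.4537 0.0661 0.1744] yaw 87.5 w 0.0868 F [ 0.1  0.  -0.6] q7 1.04 tilt 0.21
shift mm before turn [3.000e-01 1.454e+02 1.000e-01] after turn [-2.000e-01  1.454e+02 -1.000e-01] turn deg 0.1
```

View pics/t3c.png

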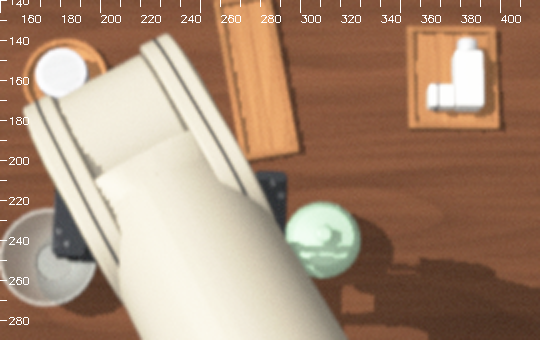

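View pics/s3c.png

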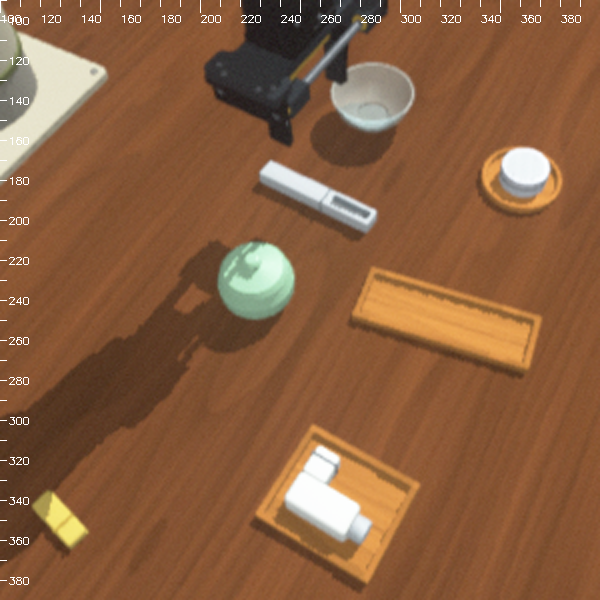

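Both images show the inhaler flat and near the centre of its tray (outline centre ≈(375,157) vs tray (376,158) in top), and the tin flat in the dish (≈(180,156)). The gripper is above the case, so down.

```bash
python3 -m pendant '[[[0,0.04,0],0,1],[[0,0.04,0],0,1],[[0,0.035,0],0,1],[[0,0.02,0],0,1],[[0,0.01,0],0,1]]'; python3 -m pendant '[[[0,0,0],0,1],[[0,0,0],0,-1],[[0,0,0],0,-1],[[0,0,0],0,-1],[[0,0,0],0,-1]]' 15; python3 -m pendant '[[[0,0,0],0,-1],[[0,0,0],0,-1],[[0,0,0],0,-1],[[0,0,0],0,-1],[[0,0,0],0,-1]]'; python3 go.py .6479 -.0063 .17 98.6
```

```text
t: 17.3
eef_pos: [0.4529, 0.0657, 0.0267]
tool_rot: [-1.227, -1.173, 1.176]
wrist_force: [0.1, 0.2, -0.2]
width: 0.0869
t: 17.8
eef_pos: [0.4541, 0.066, 0.0296]
tool_rot: [-1.231, -1.176, 1.176]
wrist_force: [-0.0, 0.1, 0.6]
width: 0.0625
t: 18.3
eef_pos: [0.4537, 0.0662, 0.029]
tool_rot: [-1.23, -1.176, 1.176]
wrist_force: [-0.9, -0.4, 0.4]
width: 0.0236
t 18.3 pos [0.4537 0.0662 0.029 ] yaw 87.4 w 0.0236 F [-0.9 -0.4  0.4] q7 0.83 tilt 0.0
shift mm before turn [ -63.7 -141.  -197.3] after turn [-100.7 -141.  -181.2] turn deg -11.2
```

```bash
python3 -m pendant '[[[0,-0.02,0],0,-1],[[0,-0.04,0],0,-1],[[0,-0.04,0],0,-1],[[0,-0.04,0],0,-1],[[0,0,0],0,-1]]'; python3 -m pendant '[[[-0.006,0,-0.02],0,-1],[[-0.012,0,-0.04],0,-1],[[-0.012,0,-0.04],0,-1],[[-0.012,0,-0.04],0,-1],[[-0.012,0,-0.04],0,-1]]'>/dev/null; python3 -m pendant '[[[-0.009,0,-0.017],0,-1],[[0,0,0],-5.6,-1],[[0,0,0],-5.6,-1],[[0,0,0],0,-1],[[0,0,0],0,-1]]'; python3 go.py .6479 -.0063 .033 98.6
```

```text
t: 18.8
eef_pos: [0.4559, 0.0669, 0.1731]
tool_rot: [-1.235, -1.18, 1.174]
wrist_force: [0.4, -0.5, -0.7]
width: 0.0237
t: 19.8
eef_pos: [0.6474, -0.0055, 0.1683]
tool_rot: [-1.135, -1.317, 1.318]
wrist_force: [-0.0, -0.3, 0.3]
width: 0.0236
t 19.8 pos [ 0.6474 -0.0055  0.1683] yaw 98.5 w 0.0236 F [-0.  -0.3  0.3] q7 1.26 tilt 0.05
shift mm before turn [ -0.9 135.3  -0.5] after turn [ -0.9 135.3  -0.4] turn deg -0.1
```

The narrow tray's recess (50 mm) is tighter than the case plus finger thickness (about 54 mm), so at this grip height the fingertips would meet the rim. I'll set the case back down at its old spot and regrip 6 mm higher.

```bash
python3 go.py .454 .070 .029 98.5
```

```text
t 19.8 pos [ 0.6474 -0.0055  0.1683] yaw 98.5 w 0.0236 F [-0.  -0.3  0.3] q7 1.26 tilt 0.05
shift mm before turn [103.2 139.5 180. ] after turn [103.3 139.3 180.1] turn deg -0.0
```

```bash
python3 -m pendant '[[[0.021,0,0.036],0,-1],[[0.021,0,0.036],0,-1],[[0.021,0,0.036],0,-1],[[0.021,0,0.036],0,-1],[[0.019,0,0.036],0,-1]]'>/dev/null; python3 -m pendant '[[[0,0,0],0,-1],[[0,0.04,0],0,-1],[[0,0.04,0],0,-1],[[0,0.035,0],0,-1],[[0,0.015,0],0,-1]]'; python3 -m pendant '[[[0,0.005,0],0,-1],[[0,0.001,0],0,-1],[[0,0,0],0,-1],[[0,0,0],0,-1]]';python3 go.py .454 .070 .029 98.5
```

```text
t: 20.8
eef_pos: [0.4528, 0.0689, 0.0364]
tool_rot: [-1.133, -1.315, 1.32]
wrist_force: [-0.4, 0.7, -0.6]
width: 0.0238
t: 21.2
eef_pos: [0.4552, 0.0692, 0.0342]
tool_rot: [-1.136, -1.32, 1.318]
wrist_force: [0.2, 1.0, -0.5]
width: 0.0237
t 21.2 pos [0.4552 0.0692 0.0342] yaw 98.6 w 0.0237 F [ 0.2  1.  -0.5] q7 1.03 tilt 0.12
shift mm before turn [1.  5.2 1.1] after turn [1.  5.2 1.1] turn deg 0.1
```

```bash
python3 -m pendant '[[[0,0.003,0],0,-1],[[0,0.002,0],0,-1],[[0,0.0005,0],0,-1],[[0,0,0],0,-1]]'; python3 -m pendant '[[[0,0,0],0,-0.3],[[0,0,0],0,0],[[0,0,0],0,0],[[0,0,0],0,0],[[0,-0.006,0],0,0]]'; python3 -m pendant '[[[0,0,0],0,0],[[0,0,0],0,0],[[0,0,0],0,-1],[[0,0,0],0,-1],[[0,0,0],0,-1]]' 15;  python3 -m pendant '[[[0,0,0],0,-1],[[0,0,0],0,-1],[[0,0,0],0,-1],[[0,0,0],0,-1]]'; python3 go.py .6479 -.0063 .17 98.6
```

```text
t: 21.6
eef_pos: [0.4549, 0.069, 0.0284]
tool_rot: [-1.136, -1.319, 1.32]
wrist_force: [-4.7, -2.2, 15.8]
width: 0.024
t: 22.1
eef_pos: [0.4538, 0.0692, 0.0332]
tool_rot: [-1.133, -1.319, 1.32]
wrist_force: [0.4, -0.6, -0.1]
width: 0.0431
t: 22.6
eef_pos: [0.4542, 0.0692, 0.0335]
tool_rot: [-1.134, -1.319, 1.319]
wrist_force: [-0.8, 0.1, -0.0]
width: 0.0272
t: 23.0
eef_pos: [0.4542, 0.0692, 0.0335]
tool_rot: [-1.134, -1.319, 1.319]
wrist_force: [0.7, -0.2, -0.8]
width: 0.0239
t 23.0 pos [0.4542 0.0692 0.0335] yaw 98.6 w 0.0239 F [ 0.7 -0.2 -0.8] q7 1.03 tilt 0.0
shift mm before turn [-103.7 -136.5 -180.2] after turn [-103.7 -136.5 -180.2] turn deg 0.0
```

```bash
python3 -m pendant '[[[0,-0.02,0],0,-1],[[0,-0.04,0],0,-1],[[0,-0.04,0],0,-1],[[0,-0.03,0],0,-1],[[0,0,0],0,-1]]'>/dev/null; python3 -m pendant '[[[-0.021,0,-0.036],0,-1],[[-0.021,0,-0.036],0,-1],[[-0.021,0,-0.036],0,-1],[[-0.021,0,-0.036],0,-1],[[-0.020,0,-0.036],0,-1]]'>/dev/null;  python3 -m pendant '[[[0,0,0],0,-1],[[0,0,0],0,-1],[[0,0.04,0],0,-1],[[0,0.04,0],0,-1],[[0,0.02,0],0,-1]]';  python3 -m pendant '[[[0,0,0],0,-1],[[0,0,0],0,-1]]';  python3 go.py .6479 -.0063 .0375 98.6
```

```text
t: 24.5
eef_pos: [0.6453, -0.0064, 0.0602]
tool_rot: [-1.131, -1.317, 1.322]
wrist_force: [0.3, -0.9, -0.8]
width: 0.0239
t: 24.7
eef_pos: [0.648, -0.006, 0.0649]
tool_rot: [-1.134, -1.32, 1.319]
wrist_force: [-0.8, 0.1, 0.1]
width: 0.0235
t 24.7 pos [ 0.648  -0.006   0.0649] yaw 98.7 w 0.0235 F [-0.8  0.1  0.1] q7 1.23 tilt 0.06
shift mm before turn [-0.2 27.4  0.2] after turn [-0.2 27.4  0.2] turn deg 0.1
```

```bash
python3 -m pendant '[[[0,0.015,0],0,-1],[[0,0.008,0],0,-1],[[0,0.002,0],0,-1],[[0,0.001,0],0,-1],[[0,0,0],0,-1]]'; python3 -m pendant '[[[0,0.001,0],0,-1],[[0,0.0005,0],0,-1],[[0,0,0],0,-1]]';  python3 go.py .6479 -.0063 .0375 98.6
```

```text
t: 25.2
eef_pos: [0.648, -0.0065, 0.0378]
tool_rot: [-1.135, -1.319, 1.319]
wrist_force: [-0.4, -0.1, -0.8]
width: 0.0238
t: 25.5
eef_pos: [0.6482, -0.0065, 0.0375]
tool_rot: [-1.135, -1.32, 1.319]
wrist_force: [-5.9, -0.7, 10.2]
width: 0.0236
t 25.5 pos [ 0.6482 -0.0065  0.0375] yaw 98.6 w 0.0236 F [-5.9 -0.7 10.2] q7 1.22 tilt 0.06
shift mm before turn [0.2 0.  0.2] after turn [0.2 0.  0.2] turn deg 0.0
```

Contact with the floor at the expected height. Releasing, then lifting and moving aside to look.

```bash
python3 -m pendant '[[[0,0,0],0,-0.3],[[0,0,0],0,0],[[0,0,0],0,0],[[0,0,0],0,0],[[0,0,0],0,0]]'; python3 -m pendant '[[[0,-0.02,0],0,0],[[0,-0.04,0],0,0],[[0,-0.04,0],0,0],[[0,-0.04,0],0,0],[[0,-0.04,0],0,0]]'; python3 -m pendant '[[[-0.03,0,0.02],0,1],[[-0.04,0,0.02],0,1],[[-0.04,0,0.02],0,1],[[-0.04,0,0.02],0,1],[[-0.04,0,0.02],0,1]]'>/dev/null; python3 -m pendant '[[[-0.04,0,0.02],0,1],[[-0.04,0,0.02],0,1],[[-0.04,0,0.02],0,1],[[-0.04,0,0.02],0,1],[[-0.04,0,0.02],0,1]]'>/dev/null;  python3 -m pendant '[[[-0.04,0,0.02],0,1],[[-0.04,0,0.02],0,1],[[-0.02,0,0.02],0,1],[[0,0,0],0,1],[[0,0,0],0,1]]'
python3 - <<'E'
from h import *
for n in("top","scene"):
    cv2.imwrite(f"pics/{n}4.png",cv2.cvtColor(bot.snapshot(n),cv2.COLOR_RGB2BGR))
crop("pics/t4c.png","pics/top4.png",(150,105,410,205),3); crop("pics/s4c.png","pics/scene4.png",(100,90,400,390),2)
E
```

```text
t: 26.0
eef_pos: [0.6478, -0.0066, 0.0359]
tool_rot: [-1.134, -1.319, 1.319]
wrist_force: [0.2, -0.4, 0.4]
width: 0.0427
t: 26.5
eef_pos: [0.6476, -0.0062, 0.2194]
tool_rot: [-1.135, -1.321, 1.319]
wrist_force: [0.5, 0.1, 1.1]
width: 0.0433
t: 28.0
eef_pos: [0.4642, -0.53, 0.2173]
tool_rot: [-1.136, -1.32, 1.318]
wrist_force: [0.8, 1.4, 0.9]
width: 0.0869
```

View pics/t4c.png

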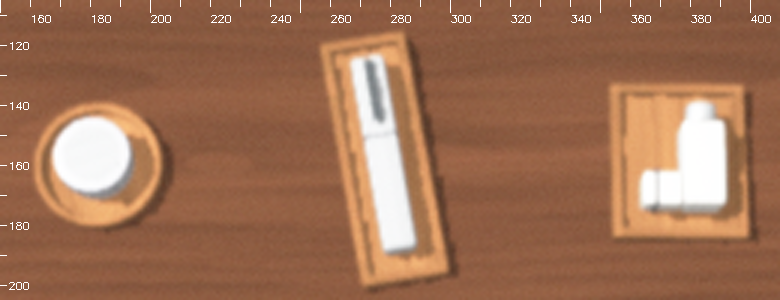

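View pics/s4c.png

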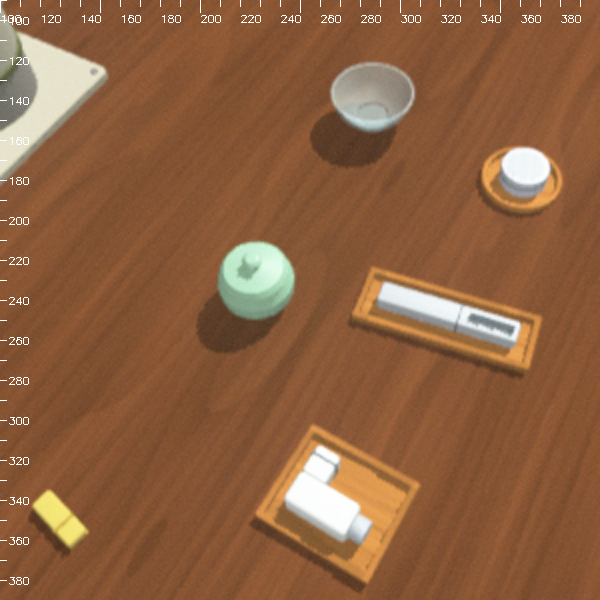

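All three lie flat in their trays: tin top centre ≈(180,156.5), case corners ≈(266.7,124),(277.3,123),(288.7,187.7),(278.7,189), inhaler barrel ≈(376,146)-(392,174). Bowl, jar and rest look unmoved. I'll check the numbers.

```bash
python3 - <<'E'
from fit import *
d=.35
print("tin-tray",(back((180-d,156.5-d),.029)-back((183-d,159.7-d),.01))[:2].round(4), (back((180-d,156.5-d),.029)-back((181.9,159.2),.01))[:2].round(4))
show("thermo",fit(rect(.145,.024,.022),np.array([(266.7,124),(277.3,123),(288.7,187.7),(278.7,189)])-d,[.65,0,.1]))
f=lambda L:np.array([(150+a/3,105+b/3) for a,b in L])-d
inh=rect(.062,.030,.03)+[[.045,.011,.018],[.045,-.011,.018],[-.031,.043,.02],[-.007,.043,.02]]
show("inh",fit(inh,f([(678,119),(724,121),(726,211),(682,211),(686,101),(715,101),(641,211),(643,170)]),[.64,-.23,0]),(.007,.014))
print("targets long .6479 -.0063, wide .6418 -.2194")
A,B=[cv2.imread(f"pics/{n}.png").astype(int) for n in("top0","top4")]
for n,b in dict(bowl=(145,220,202,277),jar=(290,218,332,262),rest=(434,236,456,270)).items():
    a,c=[I[b[1]:b[3],b[0]:b[2]].mean(2).astype(np.float32) for I in(A,B)]; print(n,"px shift",np.round(cv2.phaseCorrelate(a,c)[0],2))
E
```

```text
tin-tray [0.0013 0.0031] [0.001  0.0014]
thermo [ 0.6477 -0.006 ] yaw 8.7 err px 0.8 mid [ 0.6477 -0.006 ]
inh [ 0.6336 -0.2327] yaw -2.5 err px 2.4 mid [ 0.6411 -0.219 ]
targets long .6479 -.0063, wide .6418 -.2194
bowl px shift [0.06 0.01]
jar px shift [0.54 0.46]
rest px shift [-0.01 -0.  ]
```

```bash
python3 -c "
from cell import bot
s=bot.sense();print(s['t'],s['wrist_force'],abs(s['joint_velocities']).max());print(bot.sign_off())"
```

```text
28.1 [-0.25147492  1.17970113  0.25504609] 0.008827678008986433
the job is handed in; nothing more can be done
None
```

The pill tin, inhaler and thermometer case are each in their own oak tray, flat and the same side up. I handed the job in at about 28 s of the 93 s; no verdict is reported.

**Placing:** the last pictures put the items this far from their tray centres, within about 2 mm of calibration error:

| Item | Offset from tray centre | Limit |
|---|---|---|
| Tin | about 2–3 mm | 16 mm |
| Case | under 1 mm | 20 mm |
| Inhaler outline | about 1 mm | 22 mm |

I judged flatness by eye from both cameras rather than measuring it. The inhaler fit was rougher than the others, with a pixel error of up to 2.4.

**Tableware:** the bowl and the chopstick rest showed no shift between the first and last pictures. The jar showed about 0.5 px (roughly 1 mm), which may only be a change in shadow.

**Things that came up:**
- While I opened the gripper over the inhaler, the wrist force reached about 23 N sideways, probably a fingertip against the tray rim. It passed when the gripper lifted, and the inhaler looked undisturbed afterwards.
- I set the case back on the table once and regripped it about 5 mm higher, because at the first grip height the fingertips would have met the narrow tray's rim.

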